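# Fill the cell row and hover the sensing head over the new cell

### The job

Stand the orange battery cell upright on the green vacant spot so that it fills the row of purple cells on the rack, and let go of it. Then take the blue sensing head by its white grip, carry it over the yellow guard and finish while still holding it level about 10 mm above the orange cell, centred over it with the head's long side along the row. The head must never touch a cell; do not bump the guard, and leave the purple cells and everything else on the bench where they are.

Things in the scene. Friction and masses are not known exactly. Their poses are not given: they have to be found in the camera images.
- new_cell_mid (a point): centre (half-way up, 35 mm above its underside) of the loose orange-wrapped cell, an upright cylindrical battery cell, 32 mm diameter, 70 mm tall including a 14 mm wide, 1.5 mm high steel terminal on top; mass about 0.14 kg, loose; it starts standing on the bench; z is its axis
- new_cell_top (a point): centre of the orange cell's top, 35 mm above its centre
- vacant_spot (a point): centre of the green 38 mm disc (flush, on the rack's top surface) that marks the vacant place of the row, where the underside of the orange cell belongs; the row's three places are 55 mm apart, and the vacant one may be either end or the middle
- rack_top (a point): centre of the top surface of the fixed low rack, a white board on blue feet, 250 mm (its x) by 90 mm (its y), surface 40 mm above the bench; the row runs along the rack's x axis, places at -55, 0 and +55 mm
- row_cell_a_mid (a point): centre (half-way up) of a purple cell standing in the row, an upright cylindrical battery cell, 32 mm diameter, 70 mm tall including a 14 mm wide, 1.5 mm high steel terminal on top; mass about 0.14 kg, loose
- row_cell_b_mid (a point): centre (half-way up) of the other purple cell in the row, the same size
- head_mid (a point): centre (half-way up) of the sensing head, which starts standing on the bench: a blue block 80 (its x) x 36 (its y) x 24 mm with, centred on top of it, a white grip 30 (x) x 20 (y) x 56 mm, 80 mm tall in all; mass about 0.3 kg, loose; the point lies 40 mm above its flat underside; the grip reaches from 16 mm below to 40 mm above this point
- head_face (a point): centre of the sensing face, the flat underside of the sensing head; x along its 80 mm side, z up
- guard_top (a point): middle of the upper edge of the fixed guard, a clear panel in a yellow frame standing on the bench, 260 mm long (along the rack's x), 120 mm high, 10 mm thick (30 mm at its foot); it stands parallel to the row, 110 mm from it on the rack's -y side, between the row and the loose things
- guard: the same guard, origin at the middle of its underside
- rack: the rack, origin at bench level under its centre
- new_cell: the orange cell, origin at its underside
- row_cell_a: purple cell, origin at its underside
- row_cell_b: purple cell, origin at its underside
- head: the sensing head, origin at its underside
- jar: bystander, loose, to be left alone: amber jar with a black cap, 60 mm diameter, 85 mm tall, origin at its underside
- can: bystander, loose, to be left alone: aluminium can, 56 mm diameter, 100 mm tall, origin at its underside
- spanner: bystander, loose, to be left alone: steel spanner lying flat on the bench
- die: bystander, loose, to be left alone: steel disc, 60 mm diameter, 30 mm tall, origin at its underside
- tray: bystander, loose, to be left alone: grey open tray, 130 x 180 x 35 mm, origin at its underside
Not all that is in view belongs to the job. Of the things that look like the head, the largest one is meant.

How it is judged:
On the way, in this order (a step that is already met when the one before it is completed fails the run):
1. the orange cell stands upright on the green spot, released (horizontal distance between new_cell_mid and vacant_spot below 0.009 m and angle between new_cell_mid's own z axis and vertical below 0.08 rad and z of new_cell_mid in the frame of rack_top between 0.03 and 0.04 m and contact force between new_cell and the fingers below 0.1 N), for 0.2 s.
2. the head is held higher than the guard, still on the near side of it, so that it passes over (height (world z) of head_face above 0.12 m and y of head_face in the frame of rack_top below -0.1 m and contact force between head and the fingers above 0.5 N), for 0.1 s.
At the end, for the whole second after the job is handed in: The orange cell stands upright and released on the green spot (within 9 mm). The head is held still in the fingers, its face 3 to 20 mm above the cell, centred within 9 mm, level within 0.10 rad, long side within 0.20 rad of the row, touching no cell and not the rack (all of step 1 and horizontal distance between head_face and new_cell_top below 0.009 m and z of head_face in the frame of new_cell_top between 0.003 and 0.02 m and angle between head_face's own z axis and vertical below 0.1 rad and angle between the x axis of head_face and the x axis of rack_top, either way round below 0.2 rad and linear speed of each of head, new_cell below 0.02 m/s and contact force between head and the fingers above 1 N and contact force between head and new_cell below 0.1 N and contact force between head and row_cell_a below 0.1 N and contact force between head and row_cell_b below 0.1 N and contact force between head and rack below 0.1 N); the arm keeps its last pose, push and grip.
It fails at once if a purple cell of the row is shoved out of place (over 10 mm) or tipped (distance of any of row_cell_a_mid, row_cell_b_mid from where it was at the start of the episode above 0.01 m or angle between any of row_cell_a_mid, row_cell_b_mid's own z axis and vertical above 0.3 rad).
It fails at once if the sensing head touches a cell (contact force between head and new_cell above 0.5 N or contact force between head and row_cell_a above 0.5 N or contact force between head and row_cell_b above 0.5 N).
It fails at once if the yellow guard is bumped (contact force between guard and anything else above 1 N).
It fails at once if the jar, can, spanner, steel die or tray is pushed away (over 20 mm) (distance of any of jar, can, spanner, die, tray from where it was at the start of the episode above 0.02 m).
It also fails if it takes over 51 s, if anything falls off the work surface, if the arm or the gripper's body presses on something with over 40 N, if the wrist force passes 120 N, or if a joint passes its speed limit or range.

### The arm

A 6-joint arm with a two-finger parallel gripper is mounted at the origin on the work surface. World frame = base frame: x ahead of the robot, y to its left, z up, the work surface at z = 0. Lengths are in m, angles in rad, forces in N, time in s.
With the tool pointing down it reaches from about 0.275 to 0.825 m from the base axis. Payload 4.9 kg.
Tool frame: the origin (TCP) lies midway between the tips of the shut fingers; the grasp point (between the pads) lies 19 mm behind it; x points along the fingers, y is the direction in which the jaws open and shut, and the axes are right-handed (so a half turn about x gives the same grasp; the last joint's range is limited). The gripper opens to 85 mm and grips with 20 to 120 N. Pads are 22 mm wide; open, the fingers measure 114 mm over their backs; the gripper's body (76 mm by 85 mm) begins 54 mm behind the grasp point. The pads swing forward as they close: fully open they stand 13 mm farther back than shut.
Start: joints at [-1.382, 0.326, -0.193, 1.052, 0, 1.437], TCP at [0.174, -0.522, 0.207] pointing down, gripper open.
Joint ranges: [-2.65, 2.65], [-0.97, 1.79], [-1.3, 1.35], [-1.93, 2.1], [-1.47, 1.37], [-3.14, 3.14]. Speed limits (rad/s): [2.57, 2.57, 3.14, 3.14, 3.14, 3.14].

### API

Orientations are given as a rotation vector (axis times angle).
In Python, from rig import bot gives the robot as it stands.
- The arm moves only by the shell command python3 -m handwheel 'ROWS' [FORCE]. ROWS is JSON, a list that holds one entry, the list of rows, each a list of 7 numbers: the shift along the tool's x, y, z in m, then the turn, a rotation vector about the tool's x, y, z in rad, then the gripper's target within -1 to 1 (fully open at 1, half-way at 0, shut at -1). A call has 1 to 12 rows; each row is the pose to reach, as a shift and turn from the pose commanded when the call began, along the tool's axes at that moment; what a row does not reach only later rows make up. A row lasts 1/12 s, in which the tool goes at most 41.7 mm and 7.16 degrees, less where a joint would pass 70% of its speed; a pose out of reach is approached as far as the arm can. A call with a gripper value outside its range is refused whole. The fingers move at their own pace and stop on an object; FORCE is the grip in N (left out, the last holds). Time passes only in rows, so rows that repeat a pose let the fingers close. It gives the time, the measured TCP pose, the force and the opening at its end, in the units of the state.
- bot.get_obs(): the state, without advancing time (a new reading comes with each control period).
- bot.grab_frame(name): name is "scene" or "side" or "wrist"; returns the picture (400x640x3 uint8, red, green, blue); there is no depth.
- bot.calibration(name): a dict with "fovy" (degrees; the focal length in pixels is half the picture's height over the tangent of half this angle, whatever the lens; pixels are square), "cx", "cy" (the principal point, pixels), "D" ([k1, k2, p1, p2, k3] as OpenCV has them; the pictures are not rectified), "rvec" (rotation vector, rad) and "tvec" (3), from world to camera coordinates, as OpenCV has them. Camera axes: x right, y down, z forward; pixel columns grow to the right and rows downward; lengths in m; the calibration is good to about 2 mm. A picture is of the moment at which its call begins: read the wrist's pose just before it. calibration takes no time and is no camera call; for the wrist camera it gives the pose at the moment of the call.
- bot.sign_off(): hands the job in, once; it reports no verdict.
Trained networks look in the newest picture that a camera, given by its name, has taken for a name from the list of things; names that differ only in an ending like _2 or _b are one class to them, and where a whole thing is asked for, a point or a joint stands for the part that bears it (a point fixed in the world has none). Each returns a list of dicts, best first, with "confidence" (0 to 1); they miss things now and then, are a little off and sometimes report something else, mostly with a low value. They report only what shows in the picture. A call takes as long as a camera call. They do not tell look-alikes from the thing itself.
- bot.outline_of(camera, name): "region" (400x640 bool, what is visible of it) and "rect" ([left, top, right, bottom] in pixels, round what is visible of it).
The state is a dict: "clock": time; "joint_pos": joint angles; "joint_vel": joint speeds; "tau": joint torques, N m; "tool_pos": TCP position; "orientation": TCP orientation; "ft_force": force on the tool from outside, world axes, zero at the start; "wrist_torque": the same for the moment, N m; "grip_width": finger opening in m.
Only numpy, scipy, OpenCV 4.12 (cv2) and the standard library are available. Lean on these libraries where they do the work, as an engineer would, in place of code of your own. Each camera call takes 0.05 s, during which the arm holds its last target. There are 200 camera calls.

## Working session

There is one attempt and no reset: what is moved stays moved. The work goes in short steps, Python scripts to look and compute and a shell command to move; the robot and the scene stay as the last step left them, time stands still between calls to the robot, and variables do not carry over. Pictures are saved under pics/ and viewed, about 8 in all and at most 12, crops included, and the job is handed in when it is done.

```bash
ls; mkdir -p pics
python3 - <<'E'
from rig import bot
import cv2, numpy as np
o=bot.get_obs(); print({k:np.round(v,3).tolist() for k,v in o.items()})
for n in("scene","side","wrist"):
    im=bot.grab_frame(n); cv2.imwrite(f"pics/{n}0.png",im[:,:,::-1]); np.save(f"pics/{n}0.npy",im)
    print(n,bot.calibration(n))
    for t in("new_cell","row_cell_a","rack","head","guard","vacant_spot"):
        if n=="wrist" : continue
        for r in bot.outline_of(n,t)[:4]: print(n,t,round(r["confidence"],2),r["rect"],int(r["region"].sum()))
E
```

```text
pics
{'clock': 0.0, 'joint_pos': [-1.382, 0.327, -0.194, 1.052, 0.0, 1.437], 'joint_vel': [0.003, -0.001, 0.002, -0.001, 0.0, -0.002], 'tau': [0.0, -44.34, 26.244, 0.015, -0.0, 0.0], 'tool_pos': [0.174, -0.521, 0.206], 'orientation': [2.048, 0.335, -2.048], 'ft_force': [-0.071, -0.38, 0.709], 'wrist_torque': [0.019, -0.012, -0.015], 'grip_width': 0.086}
scene {'fovy': 57.677596637508955, 'cx': 318.12906497581673, 'cy': 196.56353889411554, 'D': array([-0.01775352,  0.        ,  0.        ,  0.        ,  0.        ]), 'rvec': array([ 0.9866333,  2.6686247, -0.7864589]), 'tvec': array([ 0.39858661, -0.25846345,  1.4316454 ])}
scene new_cell 0.64 [297.6, 165.9, 309.9, 185.8] 169
scene row_cell_a 0.64 [358.0, 237.5, 369.3, 258.5] 207
scene row_cell_a 0.64 [368.8, 226.7, 385.9, 243.9] 214
scene rack 0.82 [317.6, 181.0, 410.6, 280.0] 3347
scene head 0.85 [253.2, 146.9, 272.7, 167.7] 312
scene head 0.7 [292.8, 142.2, 300.6, 159.6] 117
scene head 0.61 [241.3, 132.1, 260.9, 151.6] 170
scene guard 0.84 [314.8, 183.7, 382.5, 249.2] 1500
scene vacant_spot 0.66 [381.0, 222.3, 392.1, 235.5] 99
side
[... 349 characters left out ...]
 156.4, 308.3, 176.3] 185
side row_cell_a 0.66 [315.9, 157.3, 321.7, 173.2] 153
side row_cell_a 0.59 [297.3, 156.7, 303.7, 174.2] 116
side rack 0.61 [266.3, 167.3, 341.9, 209.2] 2905
side rack 0.19 [295.6, 158.4, 305.7, 177.3] 169
side head 0.95 [317.7, 274.4, 347.5, 305.5] 524
side head 0.78 [319.0, 309.4, 343.2, 333.3] 337
side head 0.71 [282.1, 265.2, 300.3, 294.5] 256
side guard 0.86 [263.9, 173.8, 344.1, 209.1] 2454
wrist {'fovy': 69.13428821093324, 'cx': 313.4205334603912, 'cy': 195.35389045250014, 'D': array([-0.03661624,  0.        ,  0.        ,  0.        ,  0.        ]), 'rvec': array([-2.34854587,  1.69099151,  0.24759801]), 'tvec': array([-0.54866835, -0.03712021,  0.37757341])}
```

Run:
```python
import cv2, numpy as np
a=np.load("pics/scene0.npy");b=np.load("pics/side0.npy")
A=cv2.resize(a[110:310,210:430],(800,600)[:2] and (660,600),interpolation=cv2.INTER_CUBIC)
cv2.imwrite("pics/sA.png",A[:,:,::-1])
B=cv2.resize(b[140:350,215:425],(600,600),interpolation=cv2.INTER_CUBIC)
cv2.imwrite("pics/sB.png",B[:,:,::-1])
```

```text
(no output)
```

View pics/sA.png

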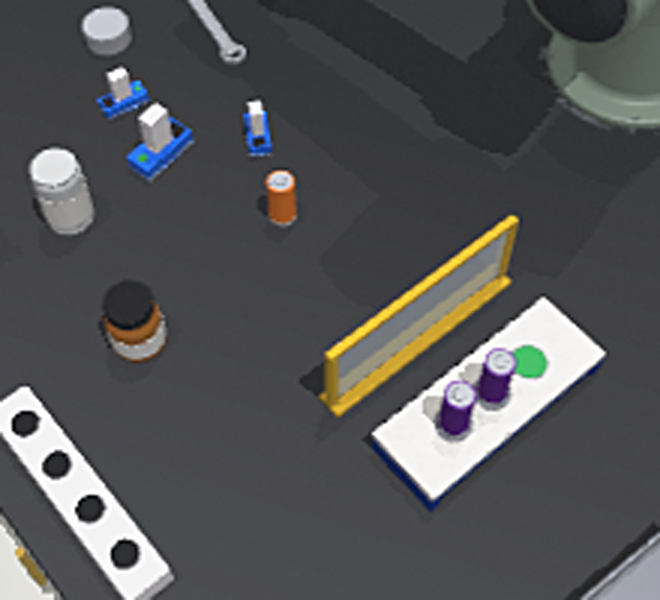

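View pics/sB.png

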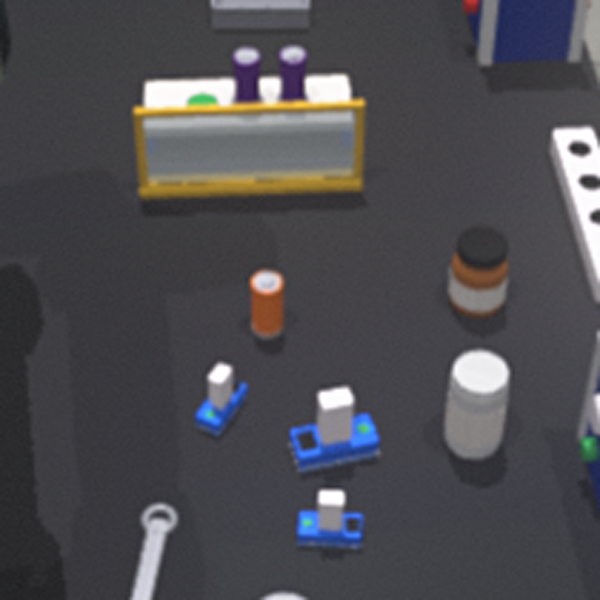

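Scene crop: the head-like things are at scene px (263,157) large, (296,151) small, (251,141) small. The first matches side px (332,290), which is clearly the largest, so it is the one meant. The orange cell is at scene (304,176), and the green spot at (386,229) is the robot-side end of the row. The crop confirms this.

```bash
cat > h.py <<'E'
import cv2, numpy as np
from rig import bot
from scipy.optimize import least_squares, linear_sum_assignment
from scipy.spatial.transform import Rotation as R
def cam(n):
    c=bot.calibration(n); f=200/np.tan(np.radians(c["fovy"])/2)
    return np.array([[f,0,c["cx"]],[0,f,c["cy"]],[0,0,1]]),c["D"],c["rvec"],c["tvec"]
def proj(C,P): return cv2.projectPoints(np.float64(P).reshape(-1,3),C[2],C[3],C[0],C[1])[0].reshape(-1,2)
def toz(C,uv,z):
    u=cv2.undistortPoints(np.float64(uv).reshape(-1,1,2),C[0],C[1]).reshape(-1,2)
    Rm=cv2.Rodrigues(C[2])[0]; o=-Rm.T@C[3]; d=np.c_[u,np.ones(len(u))]@Rm
    return o+d*((z-o[2])/d[:,2])[:,None]
def cyl(r=.016,h=.07):
    a=np.arange(0,2*np.pi,.2); c=np.c_[r*np.cos(a),r*np.sin(a)]
    return [np.vstack([np.c_[c,0*a],np.c_[c,0*a+h]])]
def box(x,y,z0,z1): return np.array([[i*x/2,j*y/2,k] for i in(-1,1) for j in(-1,1) for k in(z0,z1)])
HEAD=[box(.08,.036,0,.024),box(.03,.02,.024,.08)]
def sil(C,parts,p,S=4):
    m=np.zeros((400*S,640*S),np.uint8); c,s=np.cos(p[2]),np.sin(p[2])
    for q in parts:
        w=np.c_[q[:,0]*c-q[:,1]*s+p[0],q[:,0]*s+q[:,1]*c+p[1],q[:,2]+(p[3] if len(p)>3 else 0)]
        uv=(proj(C,w)+.5)*S; cv2.fillConvexPoly(m,cv2.convexHull(np.float32(uv)).astype(int),1)
    return cv2.resize(m.astype(np.float32),(640,400),interpolation=cv2.INTER_AREA)
def fit(obs,parts,p0,yaw=True,z=0):
    "obs: list of (C, region); silhouette overlap fit"
    from scipy.optimize import minimize
    def cost(p):
        q=[p[0],p[1],p[2]*10 if yaw else 0,z]
        return sum(np.abs(sil(C,parts,q)-r).sum()/r.sum() for C,r in obs)
    best=None
    for y in (np.linspace(0,np.pi,9)[:-1] if yaw else [0]):
        x0=np.array([p0[0],p0[1],y/10])[:3 if yaw else 2]
        s=x0+np.vstack([0*x0,np.eye(len(x0))*.02])
        o=minimize(cost,x0,method="Nelder-Mead",options=dict(initial_simplex=s,xatol=1e-4,fatol=1e-3,maxiter=70))
        if best is None or o.fun<best.fun: best=o
    x=best.x.copy()
    if yaw: x[2]*=10
    return x,best.fun
E
cat > m1.py <<'E'
from h import *
im=bot.grab_frame("scene"); bot.grab_frame("side")
Cs,Cd=cam("scene"),cam("side")
def pick(n,t,uv):
    L=[r for r in bot.outline_of(n,t) if np.hypot((r["rect"][0]+r["rect"][2])/2-uv[0],(r["rect"][1]+r["rect"][3])/2-uv[1])<8]
    return L[0]["region"].astype(np.float32)
a,b=pick("scene","head",(263,157)),pick("side","head",(332,290))
p0=toz(Cs,np.argwhere(a)[:,::-1].mean(0),.03)[0]; print("head rough",p0,toz(Cd,np.argwhere(b)[:,::-1].mean(0),.03)[0])
print("head",fit([(Cs,a),(Cd,b)],HEAD,p0), fit([(Cs,a)],HEAD,p0),fit([(Cd,b)],HEAD,p0))
a,b=pick("scene","new_cell",(304,176)),pick("side","new_cell",(309,245))
p0=toz(Cs,np.argwhere(a)[:,::-1].mean(0),.035)[0]; print("cell rough",p0,toz(Cd,np.argwhere(b)[:,::-1].mean(0),.035)[0])
print("cell",fit([(Cs,a),(Cd,b)],cyl(),p0,False))
hsv=cv2.cvtColor(im,cv2.COLOR_RGB2HSV)
g=((hsv[...,0]>50)&(hsv[...,0]<75)&(hsv[...,1]>120)); g[:200]=0; g[:,430:]=0
print("spot",g.sum(),toz(Cs,np.argwhere(g)[:,::-1].mean(0),.04))
w=((hsv[...,2]>150)&(hsv[...,1]<40)).astype(np.uint8); w[:205]=0;w[:,:330]=0;w[:,415:]=0;w[285:]=0
n,l,st,_=cv2.connectedComponentsWithStats(w); k=1+st[1:,4].argmax(); print("white",st[k])
hull=cv2.convexHull(np.argwhere(l==k)[:,::-1].astype(np.float32))
P=toz(Cs,hull.reshape(-1,2),.04)[:,:2].astype(np.float32); rc=cv2.minAreaRect(P*1000); print("rack",rc)
for t in("row_cell_a","guard"):
  for n,C in(("scene",Cs),("side",Cd)):
    for r in bot.outline_of(n,t):
        if r["confidence"]>.4: print(n,t,toz(C,np.argwhere(r["region"])[:,::-1].mean(0),.075 if t!="guard" else .06))
E
python3 m1.py
```

```text
Traceback (most recent call last):
  File "m1.py", line 7, in <module>
    a,b=pick("scene","head",(263,157)),pick("side","head",(332,290))
                                       ~~~~^^^^^^^^^^^^^^^^^^^^^^^^^
  File "m1.py", line 6, in pick
    return L[0]["region"].astype(np.float32)
           ~^^^
IndexError: list index out of range
```

```bash
python3 - <<'E'
s=open("m1.py").read()
s=s.replace('''    L=[r for''','''    for k in range(4):
      bot.grab_frame(n) if k else 0
      L=[r for''').replace('''<8]
    return''','''<10]
      if L: break
    return''')
open("m1.py","w").write(s)
E
python3 m1.py
```

```text
head rough [ 0.55656941 -0.2740322   0.03      ] [ 0.55483387 -0.27795207  0.03      ]
head (array([ 0.55507593, -0.27476404,  3.39479337]), np.float64(0.24620802700519562)) (array([ 0.55329601, -0.27789294,  3.42536023]), np.float64(0.14083904027938843)) (array([ 0.55537769, -0.27452303,  3.37734907]), np.float64(0.06663306802511215))
cell rough [ 0.49815221 -0.10680178  0.035     ] [ 0.49943405 -0.10884989  0.035     ]
cell (array([ 0.49930951, -0.10710616]), np.float64(0.2634548544883728))
spot 107 [[0.53533983 0.12031545 0.04      ]]
white [ 334  209   78   67 1761]
rack ((493.15478515625, 229.37147521972656), (92.50334930419922, 251.27064514160156), 89.40689086914062)
scene row_cell_a [[ 0.40867034 -0.36182947  0.075     ]]
scene row_cell_a [[0.54670619 0.22899576 0.075     ]]
scene row_cell_a [[0.49047067 0.2292904  0.075     ]]
side row_cell_a [[0.54834347 0.23496735 0.075     ]]
side row_cell_a [[0.49271488 0.23262627 0.075     ]]
scene guard [[0.49712269 0.1238034  0.06      ]]
scene guard [[ 0.69488741 -0.26426181  0.06      ]]
side guard [[0.48999377 0.11675805 0.06      ]]
```

```bash
cat > go.py <<'E'
import sys
from h import *
def go(x,y,z,yaw):
    "print shift/turn in present tool axes to reach TCP x,y,z, tool down, jaws along yaw (mod pi, nearest)"
    o=bot.get_obs(); Rt=R.from_rotvec(o["orientation"]).as_matrix(); best=None
    for k in(0,np.pi):
        yv=np.array([np.cos(yaw+k),np.sin(yaw+k),0]); xv=np.array([0,0,-1.]); T=np.c_[xv,yv,np.cross(xv,yv)]
        r=R.from_matrix(Rt.T@T).as_rotvec()
        if best is None or np.linalg.norm(r)<np.linalg.norm(best): best=r
    d=Rt.T@(np.array([x,y,z])-o["tool_pos"])
    print("t",round(float(o["clock"]),2),"at",o["tool_pos"].round(4),"jaw",Rt[:,1].round(3),"z",Rt[:,2].round(3),"w",round(float(o["grip_width"]),4))
    print("shift",d.round(4),"turn",best.round(4),"dist mm",round(np.linalg.norm(d)*1e3),"deg",round(np.degrees(np.linalg.norm(best)),1),"j6",o["joint_pos"][5].round(2))
if __name__=="__main__": go(*map(float,sys.argv[1:]))
E
python3 go.py .499 -.107 .2 1.571
python3 - <<'E'
from h import *
C=cam("wrist");Rm=cv2.Rodrigues(C[2])[0];print("cam",-Rm.T@C[3],"axes",Rm.round(2))
Cs=cam("scene"); print(toz(Cs,[[296,155],[251,145],[282,120],[235,122],[386,229]],.0),toz(Cs,[[386,229]],.04))
E
```

```text
t 1.45 at [ 0.1745 -0.5216  0.207 ] jaw [ 0.317 -0.948 -0.   ] z [-0.948 -0.317 -0.   ] w 0.0853
shift [ 0.007  -0.2902 -0.4393] turn [ 0.3226 -0.      0.    ] dist mm 527 deg 18.5 j6 1.44
cam [ 0.24329796 -0.49685356  0.37269279] axes [[ 0.32 -0.95  0.  ]
 [-0.91 -0.3   0.29]
 [-0.27 -0.09 -0.96]]
[[ 0.44392177 -0.22245186  0.        ]
 [ 0.54440638 -0.37449457  0.        ]
 [ 0.37338696 -0.40174377  0.        ]
 [ 0.52379378 -0.51739013  0.        ]
 [ 0.41436122  0.21664254  0.        ]] [[0.4341281  0.22723838 0.04      ]]
```

```bash
python3 go.py .42 .06 .26 1.571
```

```text
t 1.45 at [ 0.1745 -0.5216  0.207 ] jaw [ 0.317 -0.948 -0.   ] z [-0.948 -0.317 -0.   ] w 0.0853
shift [-0.053  -0.4737 -0.4173] turn [ 0.3226 -0.      0.    ] dist mm 634 deg 18.5 j6 1.44
```

```bash
python3 -m handwheel '[[[-0.053,-0.474,-0.417,0.323,0,0,1],[-0.053,-0.474,-0.417,0.323,0,0,1],[-0.053,-0.474,-0.417,0.323,0,0,1],[-0.053,-0.474,-0.417,0.323,0,0,1],[-0.053,-0.474,-0.417,0.323,0,0,1],[-0.053,-0.474,-0.417,0.323,0,0,1],[-0.053,-0.474,-0.417,0.323,0,0,1],[-0.053,-0.474,-0.417,0.323,0,0,1],[-0.053,-0.474,-0.417,0.323,0,0,1],[-0.053,-0.474,-0.417,0.323,0,0,1],[-0.053,-0.474,-0.417,0.323,0,0,1],[-0.053,-0.474,-0.417,0.323,0,0,1]]]'; python3 go.py .42 .06 .26 1.571
```

```text
clock: 2.45
tool_pos: [0.3683, -0.0605, 0.2494]
orientation: [-2.223, 0.001, 2.22]
ft_force: [0.9, -1.3, 0.6]
grip_width: 0.085
t 2.45 at [ 0.3683 -0.0605  0.2494] jaw [-0.001 -1.     0.001] z [-1.     0.001 -0.001] w 0.085
shift [-0.0106 -0.1205 -0.0516] turn [-0.0008 -0.0013 -0.0005] dist mm 132 deg 0.1 j6 2.78
```

```bash
python3 -m handwheel '[[[0,0,0,-0.12,0,0,1],[-0.003,-0.02,-0.03,-0.245,0,0,1],[-0.006,-0.05,-0.06,-0.37,0,0,1],[-0.009,-0.08,-0.1,-0.495,0,0,1],[-0.011,-0.11,-0.132,-0.62,0,0,1],[-0.011,-0.11,-0.132,-0.745,0,0,1],[-0.011,-0.11,-0.132,-0.87,0,0,1],[-0.011,-0.11,-0.132,-0.995,0,0,1],[-0.011,-0.11,-0.132,-1.12,0,0,1],[-0.011,-0.11,-0.132,-1.245,0,0,1],[-0.011,-0.11,-0.132,-1.37,0,0,1],[-0.011,-0.11,-0.132,-1.495,0,0,1]]]'; python3 -m handwheel '[[[0,0,0,-0.12,0,0,1],[0,0,0,-0.245,0,0,1],[0,0,0,-0.37,0,0,1],[0,0,0,-0.495,0,0,1],[0,0,0,-0.62,0,0,1],[0,0,0,-0.745,0,0,1],[0,0,0,-0.87,0,0,1],[0,0,0,-0.995,0,0,1],[0,0,0,-1.12,0,0,1],[0,0,0,-1.245,0,0,1],[0,0,0,-1.37,0,0,1],[0,0,0,-1.495,0,0,1]]]'; python3 -m handwheel '[[[0,0,0,-0.12,0,0,1],[0,0,0,-0.15,0,0,1],[0,0,0,-0.15,0,0,1]]]'
python3 - <<'E'
from h import *
im=bot.grab_frame("wrist"); C=cam("wrist"); np.save("pics/w1.npy",im); cv2.imwrite("pics/w1.png",im[:,:,::-1])
for t in("new_cell","row_cell_a","vacant_spot","rack","guard"):
    for r in bot.outline_of("wrist",t):
        reg=r["region"]; z={"new_cell":.035,"row_cell_a":.075,"guard":.06}.get(t,.04)
        p=toz(C,np.argwhere(reg)[:,::-1].mean(0),z)[0]
        print(t,round(r["confidence"],2),r["rect"],p.round(4))
        if "cell" in t and r["confidence"]>.4 and reg.sum()>300: print("   fit",fit([(C,reg.astype(np.float32))],cyl(),p,False,z-.035))
E
python3 go.py .5 -.107 .2 1.571
```

```text
clock: 3.45
tool_pos: [0.5, 0.0476, 0.2598]
orientation: [1.26, 1.175, -1.26]
ft_force: [-0.3, 0.6, -0.1]
grip_width: 0.0852
clock: 4.45
tool_pos: [0.4999, 0.0475, 0.2598]
orientation: [0.114, 1.568, -0.114]
ft_force: [-0.8, -0.5, 0.5]
grip_width: 0.0855
clock: 4.7
tool_pos: [0.5, 0.0475, 0.2599]
orientation: [0.001, 1.571, -0.001]
ft_force: [-0.4, 0.3, 0.5]
grip_width: 0.0854
new_cell 0.73 [174.4, 148.1, 218.4, 180.6] [ 0.4982 -0.1111  0.035 ]
   fit (array([ 0.49669896, -0.10739758]), np.float64(0.06439989805221558))
new_cell 0.36 [54.2, 173.7, 122.6, 229.4] [ 0.5504 -0.2724  0.035 ]
row_cell_a 0.77 [428.0, 187.6, 479.6, 227.8] [0.5478 0.2311 0.075 ]
   fit (array([0.5457722 , 0.22797447]), np.float64(0.08428270369768143))
row_cell_a 0.75 [434.5, 148.0, 488.3, 184.5] [0.4913 0.2321 0.075 ]
   fit (array([0.49009555, 0.22784298]), np.float64(0.0485786609351635))
row_cell_a 0.47 [213.6, 274.3, 254.2, 338.0] [ 0.6977 -0.0642  0.075 ]
   fit (array([ 0.6922429 , -0.06192784]), np.float64(0.3001101315021515))
vacant_spot 0.58 [440.4, 102.6, 466.4, 129.2] [0.4362 0.2313 0.04  ]
vacant_spot 0.31 [431.7, 186.8, 480.2, 227.4] [0.5598 0.2492 0.04  ]
vacant_spot 0.19 [62.3, 258.1, 142.5, 322.2] [ 0.6912 -0.2806  0.04  ]
rack 0.39 [432.0, 191.7, 476.9, 228.5] [0.5597 0.2492 0.04  ]
guard 0.75 [350.7, 38.8, 393.2, 275.1] [0.4754 0.1195 0.06  ]
guard 0.67 [213.7, 276.5, 254.8, 337.3] [ 0.7091 -0.0693  0.06  ]
t 5.0 at [0.5    0.0475 0.2598] jaw [ 0.002  1.    -0.   ] z [ 1.    -0.002  0.   ] w 0.0848
shift [ 0.0598 -0.1545  0.0004] turn [-0.0025  0.      0.    ] dist mm 166 deg 0.1 j6 -0.05
```

View pics/w1.png

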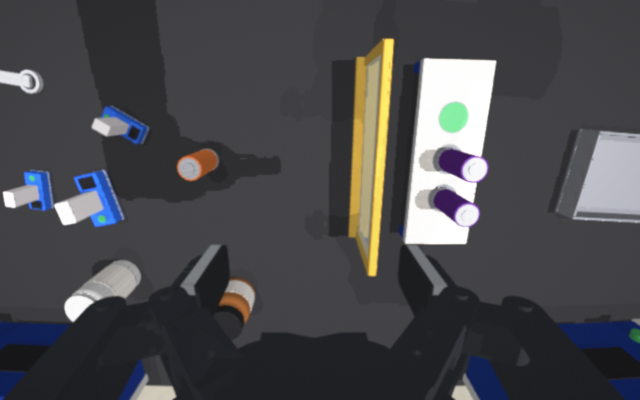

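Wrist view: orange cell at (198,165), spot at (453,117), purple cells at (463,165) and (456,207). This agrees with the fixed cameras to about 2–3 mm. Picking the cell at (0.498,-0.1075).

```bash
python3 -m handwheel '[[[0.02,-0.04,-0.002,0,0,0,1],[0.03,-0.078,-0.002,0,0,0,1],[0.04,-0.117,-0.002,0,0,0,1],[0.05,-0.155,-0.002,0,0,0,1],[0.07,-0.155,-0.002,0,0,0,1],[0.105,-0.155,-0.002,0,0,0,1],[0.14,-0.155,-0.002,0,0,0,1],[0.17,-0.155,-0.002,0,0,0,1],[0.2,-0.155,-0.002,0,0,0,1],[0.22,-0.155,-0.002,0,0,0,1],[0.234,-0.155,-0.002,0,0,0,1],[0.234,-0.155,-0.002,0,0,0,1]]]' 40
python3 go.py .498 -.1075 .026 1.571
python3 -m handwheel '[[[0,0,0,0,0,0,-1],[0,0,0,0,0,0,-1],[0,0,0,0,0,0,-1],[0,0,0,0,0,0,-1],[0,0,0,0,0,0,-1],[0,0,0,0,0,0,-1],[0,0,0,0,0,0,-1],[0,0,0,0,0,0,-1],[0,0,0,0,0,0,-1],[0,0,0,0,0,0,-1],[0,0,0,0,0,0,-1],[0,0,0,0,0,0,-1]]]' 40
```

```text
clock: 6.0
tool_pos: [0.4952, -0.1066, 0.0229]
orientation: [0.003, 1.576, -0.0]
ft_force: [-0.5, -0.2, 0.1]
grip_width: 0.0855
t 6.0 at [ 0.4952 -0.1066  0.0229] jaw [0.002 1.    0.002] z [ 1.    -0.002 -0.005] w 0.0855
shift [-0.0031 -0.0008  0.0028] turn [-0.0025 -0.0052 -0.0019] dist mm 4 deg 0.3 j6 -0.36
clock: 7.0
tool_pos: [0.4988, -0.108, 0.0271]
orientation: [0.001, 1.568, -0.002]
ft_force: [-0.9, -0.5, 6.6]
grip_width: 0.0306
```

```bash
python3 -m handwheel '[[[-0.015,0,0,0,0,0,-1],[-0.045,0,0,0,0,0,-1],[-0.08,0,0,0,0,0,-1],[-0.115,0,0,0,0,0,-1],[-0.15,0,0,0,0,0,-1],[-0.173,0.01,-0.005,0,0,0,-1],[-0.173,0.04,-0.01,0,0,0,-1],[-0.173,0.075,-0.02,0,0,0,-1],[-0.173,0.11,-0.03,0,0,0,-1],[-0.173,0.13,-0.04,0,0,0,-1],[-0.173,0.14,-0.04,0,0,0,-1],[-0.173,0.14,-0.04,0,0,0,-1]]]'
python3 - <<'E'
from h import *
for n in("side","scene","wrist"):
    im=bot.grab_frame(n); np.save(f"pics/{n}2.npy",im); C=cam(n)
    for r in bot.outline_of(n,"new_cell")[:2]: print(n,r["confidence"],r["rect"],toz(C,np.argwhere(r["region"])[:,::-1].mean(0),.21)[0])
a=np.load("pics/side2.npy")[90:290,200:420]
cv2.imwrite("pics/s2.png",np.hstack([cv2.resize(a,(440,400)),cv2.resize(np.load("pics/wrist2.npy")[50:,150:490],(360,400))])[:,:,::-1])
E
python3 go.py .436 .2295 .2 1.571
```

```text
clock: 8.0
tool_pos: [0.4574, 0.0343, 0.199]
orientation: [-0.001, 1.571, 0.001]
ft_force: [0.5, -0.1, -1.4]
grip_width: 0.0304
side 0.64 [283.8, 162.2, 296.7, 181.9] [0.45722233 0.01218735 0.21      ]
scene 0.47 [335.4, 152.8, 347.2, 177.8] [0.46479718 0.03556613 0.21      ]
wrist 0.69 [283.5, 193.0, 348.5, 294.7] [0.46159655 0.03257396 0.21      ]
t 8.3 at [0.4584 0.0316 0.1987] jaw [ 0.004  1.    -0.   ] z [ 1.    -0.004 -0.   ] w 0.0302
shift [-0.0013  0.1979 -0.0231] turn [-0.0038 -0.      0.0002] dist mm 199 deg 0.2 j6 -0.09
```

View pics/s2.png

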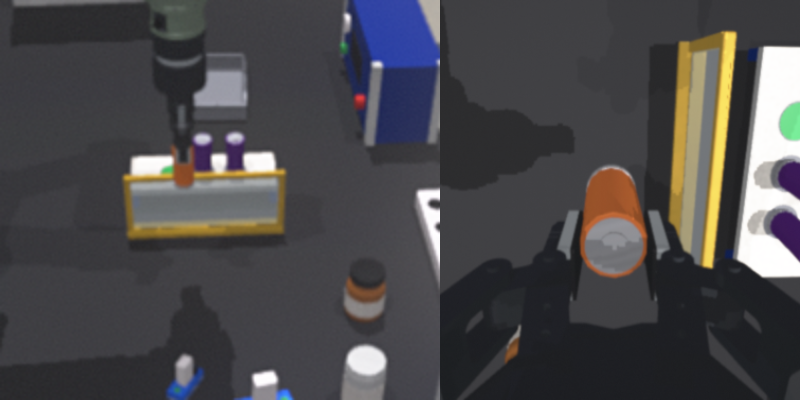

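Run:
```python
from h import *
C=cam("wrist"); print(bot.get_obs()["tool_pos"])
print(toz(C,[[315.3,262.6]],.2427))
r=bot.outline_of("wrist","new_cell")[0]["region"].astype(np.float32)
print(fit([(C,r)],cyl(),[.4584,.0316],False,.1727))
```

```text
[0.45839431 0.03156759 0.1987002 ]
[[0.45415082 0.03390708 0.2427    ]]
(array([0.45480972, 0.0324596 ]), np.float64(0.09105349332094193))
```

```bash
python3 -m handwheel '[[[0,0.02,-0.002,0,0,0,-1],[0,0.055,-0.006,0,0,0,-1],[0,0.09,-0.01,0,0,0,-1],[0,0.125,-0.014,0,0,0,-1],[0,0.16,-0.018,0,0,0,-1],[0,0.185,-0.02,0,0,0,-1],[0,0.1975,-0.02,0,0,0,-1],[0.01,0.1975,-0.02,0,0,0,-1],[0.03,0.1975,-0.02,0,0,0,-1],[0.05,0.1975,-0.02,0,0,0,-1],[0.05,0.1975,-0.02,0,0,0,-1],[0.05,0.1975,-0.02,0,0,0,-1]]]'
python3 - <<'E'
from h import *
im=bot.grab_frame("wrist"); C=cam("wrist"); np.save("pics/w3.npy",im)
z0=bot.get_obs()["tool_pos"][2]-.0262
for t in("new_cell","row_cell_a","vacant_spot"):
    for r in bot.outline_of("wrist",t)[:3]:
        reg=r["region"].astype(np.float32); z={"new_cell":z0}.get(t,.04)
        p=toz(C,np.argwhere(reg)[:,::-1].mean(0),z+.035*("cell" in t))[0]
        print(t,round(r["confidence"],2),r["rect"],p.round(4), fit([(C,reg)],cyl(),p,False,z) if "cell" in t else "")
cv2.imwrite("pics/w3.png",im[:,:,::-1])
E
python3 go.py .4385 .229 .067 1.571
```

```text
clock: 9.35
tool_pos: [0.4375, 0.2285, 0.1477]
orientation: [0.002, 1.574, -0.004]
ft_force: [0.0, -0.5, -1.6]
grip_width: 0.0301
new_cell 0.83 [281.6, 191.5, 347.6, 292.9] [0.4428 0.23   0.1576] (array([0.43512872, 0.22981827]), np.float64(0.07846446335315704))
row_cell_a 0.85 [294.8, 286.8, 334.3, 339.3] [0.5583 0.2304 0.075 ] (array([0.54338362, 0.2307398 ]), np.float64(0.5605335235595703))
row_cell_a 0.72 [279.9, 195.1, 346.1, 290.6] [0.484  0.2293 0.075 ] (array([0.49104643, 0.23207103]), np.float64(0.5378251671791077))
vacant_spot 0.95 [295.5, 166.5, 331.9, 198.1] [0.4343 0.2321 0.04  ] 
t 9.55 at [0.4394 0.2299 0.1499] jaw [0.003 1.    0.001] z [ 1.    -0.003  0.002] w 0.0304
shift [ 0.0829 -0.0009 -0.001 ] turn [-0.0029  0.0019 -0.0005] dist mm 83 deg 0.2 j6 0.34
```

View pics/w3.png

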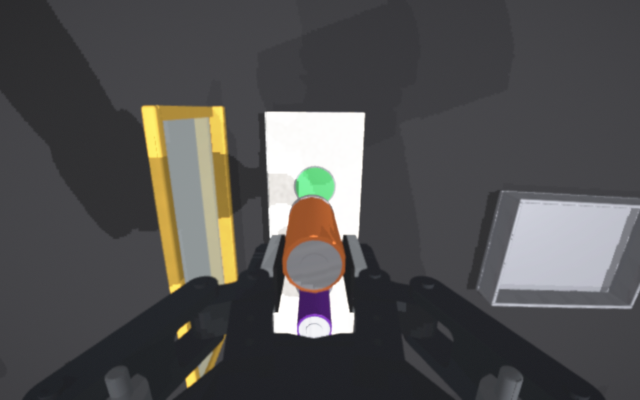

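```bash
python3 -m handwheel '[[[0.015,0.0015,0,0,0,0,-1],[0.03,0.0015,0,0,0,0,-1],[0.045,0.0015,0,0,0,0,-1],[0.058,0.0015,0,0,0,0,-1],[0.068,0.0015,0,0,0,0,-1],[0.075,0.0015,0,0,0,0,-1],[0.08,0.0015,0,0,0,0,-1],[0.0825,0.0015,0,0,0,0,-1],[0.0825,0.0015,0,0,0,0,-1],[0.0825,0.0015,0,0,0,0,-1]]]'
```

```text
clock: 10.38
tool_pos: [0.439, 0.2317, 0.0671]
orientation: [0.002, 1.569, -0.001]
ft_force: [-0.6, -0.3, 2.6]
grip_width: 0.0308
```

```bash
python3 -m handwheel '[[[0,0,0,0,0,0,-0.2],[0,0,0,0,0,0,0],[0,0,0,0,0,0,0.3],[0,0,0,0,0,0,0.6],[0,0,0,0,0,0,0.6],[0,0,0,0,0,0,0.6]]]'; python3 -m handwheel '[[[-0.01,0,0,0,0,0,0.6],[-0.03,0,0,0,0,0,0.6],[-0.06,0,0,0,0,0,0.6],[-0.09,0,0,0,0,0,0.6],[-0.12,0,0,0,0,0,0.6],[-0.15,0,0,0,0,0,0.8],[-0.18,0,0,0,0,0,1],[-0.2,0,0,0,0,0,1],[-0.2,0,0,0,0,0,1],[-0.2,0,0,0,0,0,1]]]'
cat > chk.py <<'E'
import sys
from h import *
im=bot.grab_frame("wrist"); C=cam("wrist"); tag=sys.argv[1]; np.save(f"pics/{tag}.npy",im); cv2.imwrite(f"pics/{tag}.png",im[:,:,::-1])
for t in("new_cell","row_cell_a","vacant_spot"):
    for r in bot.outline_of("wrist",t)[:3]:
        reg=r["region"].astype(np.float32)
        p=toz(C,np.argwhere(reg)[:,::-1].mean(0),.04+.035*("cell" in t))[0]
        print(t,round(r["confidence"],2),r["rect"],p.round(4), fit([(C,reg)],cyl(),p,False,.04) if "cell" in t else "")
E
python3 chk.py w4; python3 go.py .4 .0 .26 1.571
```

```text
clock: 10.88
tool_pos: [0.4383, 0.2317, 0.0663]
orientation: [0.001, 1.571, -0.001]
ft_force: [0.6, 1.1, 0.5]
grip_width: 0.0684
clock: 11.72
tool_pos: [0.4391, 0.2319, 0.2681]
orientation: [0.002, 1.568, -0.0]
ft_force: [-0.3, -1.0, -0.6]
grip_width: 0.0854
new_cell 0.58 [296.8, 148.8, 329.8, 190.6] [0.4385 0.2307 0.075 ] (array([0.43607219, 0.23090275]), np.float64(0.07288961112499237))
row_cell_a 0.88 [298.8, 226.2, 324.0, 270.1] [0.5471 0.2292 0.075 ] (array([0.54193404, 0.22956921]), np.float64(0.11903049796819687))
row_cell_a 0.58 [296.7, 190.7, 324.3, 229.4] [0.4916 0.2293 0.075 ] (array([0.48834738, 0.22963765]), np.float64(0.07111307233572006))
vacant_spot 0.66 [295.9, 150.4, 320.8, 161.7] [0.4243 0.2238 0.04  ] 
t 11.92 at [0.4374 0.2313 0.2651] jaw [ 0.002  1.    -0.001] z [ 1.    -0.002 -0.002] w 0.0855
shift [ 0.0054 -0.2314 -0.037 ] turn [-0.002  -0.0023  0.0008] dist mm 234 deg 0.2 j6 0.34
```

View pics/w4.png

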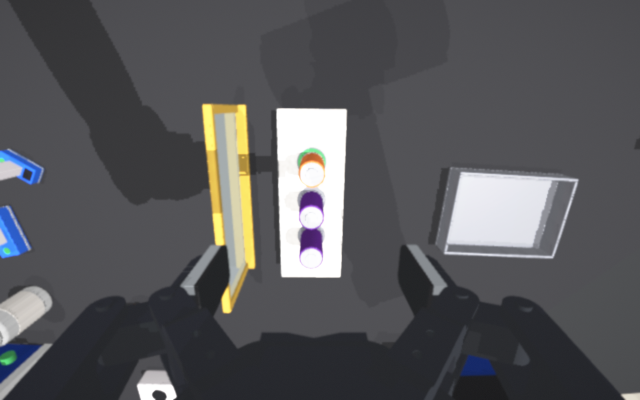

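Orange cell stands on the spot at (312,165), in line with the purple cells and released. On to the head.

```bash
python3 -m handwheel '[[[0,-0.02,0.005,0,0,0,1],[0,-0.06,0.015,-0.02,0,0,1],[0,-0.1,0.025,-0.04,0,0,1],[0,-0.14,0.035,-0.06,0,0,1],[0,-0.18,0.045,-0.1,0,0,1],[0,-0.22,0.055,-0.15,0,0,0.5],[0,-0.26,0.065,-0.2,0,0,0.3],[0,-0.3,0.075,-0.25,0,0,0.3],[0,-0.34,0.085,-0.25,0,0,0.3],[0,-0.38,0.095,-0.25,0,0,0.3],[0,-0.42,0.107,-0.25,0,0,0.3],[0,-0.46,0.107,-0.25,0,0,0.3]]]'; python3 -m handwheel '[[[0.03,-0.02,0,0,0,0,0.3],[0.03,-0.02,0,0,0,0,0.3],[0.03,-0.02,0,0,0,0,0.3]]]'
python3 - <<'E'
from h import *
im=bot.grab_frame("wrist"); C=cam("wrist"); np.save("pics/w5.npy",im); cv2.imwrite("pics/w5.png",im[:,:,::-1])
for r in bot.outline_of("wrist","head"):
    reg=r["region"].astype(np.float32); p=toz(C,np.argwhere(reg)[:,::-1].mean(0),.03)[0]
    print(round(r["confidence"],2),r["rect"],reg.sum(),p.round(4), fit([(C,reg)],HEAD,p) if reg.sum()>4000 else "")
Cs=cam("scene"); print("can",toz(Cs,[[231.7,181]],.02))
E
python3 go.py .555 -.2745 .12 1.82
```

```text
clock: 12.92
tool_pos: [0.5451, -0.2305, 0.2647]
orientation: [-0.194, 1.563, 0.196]
ft_force: [0.3, -1.0, -0.6]
grip_width: 0.0553
clock: 13.17
tool_pos: [0.5475, -0.2482, 0.233]
orientation: [-0.19, 1.567, 0.196]
ft_force: [0.1, 0.5, -0.9]
grip_width: 0.0556
0.94 [329.2, 70.5, 374.5, 120.7] 1066.0 [ 0.4484 -0.222   0.03  ] 
0.86 [274.8, 137.3, 304.1, 198.1] 1616.0 [ 0.5514 -0.277   0.03  ] 
0.82 [199.0, 112.2, 237.6, 164.0] 1128.0 [ 0.5402 -0.3722  0.03  ] 
can [[ 0.69897968 -0.26531117  0.02      ]]
t 13.27 at [ 0.5489 -0.2471  0.2358] jaw [-0.246  0.969  0.002] z [ 0.969  0.246 -0.001] w 0.0556
shift [ 0.1158 -0.0282 -0.0007] turn [-0.0006 -0.001  -0.0016] dist mm 119 deg 0.1 j6 -0.79
```

View pics/w5.png

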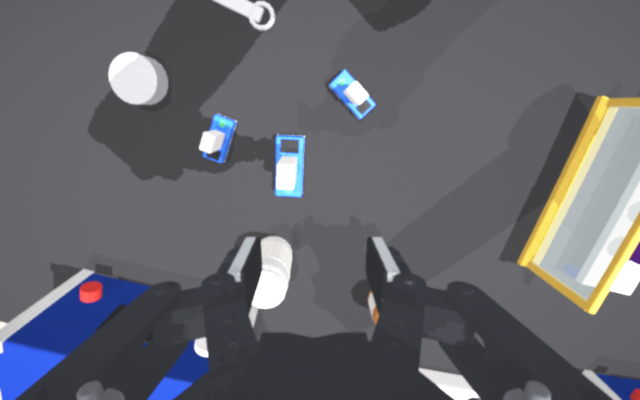

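The three candidates here are at (289,167) large, (218,138) small and (352,93) small. The large one fits the description and is aligned with the tool.

```bash
python3 - <<'E'
from h import *
C=cam("wrist")
r=[r for r in bot.outline_of("wrist","head") if abs(r["rect"][0]-274.8)<8][0]["region"].astype(np.float32)
x,f=fit([(C,r)],HEAD,[.553,-.276]); print(x,f, bot.get_obs()["tool_pos"])
E
python3 go.py .555 -.2755 .036 1.82
```

```text
[ 0.55709406 -0.27710257  0.18658831] 0.0648205429315567 [ 0.54941117 -0.2469739   0.23665401]
t 13.32 at [ 0.5494 -0.247   0.2367] jaw [-0.247  0.969  0.   ] z [0.969 0.247 0.   ] w 0.0552
shift [ 0.2006 -0.0291 -0.0016] turn [ 0.0001  0.     -0.0003] dist mm 203 deg 0.0 j6 -0.79
```

```bash
python3 -m handwheel '[[[0.02,-0.02,-0.001,0.03,0,0,0.3],[0.05,-0.03,-0.001,0.03,0,0,0.3],[0.08,-0.03,-0.001,0.03,0,0,0.3],[0.11,-0.03,-0.001,0.03,0,0,0.3],[0.14,-0.03,-0.001,0.03,0,0,0.3],[0.16,-0.03,-0.001,0.03,0,0,0.3],[0.18,-0.03,-0.001,0.03,0,0,0.3],[0.19,-0.03,-0.001,0.03,0,0,0.3],[0.198,-0.03,-0.001,0.03,0,0,0.3],[0.198,-0.03,-0.001,0.03,0,0,0.3],[0.198,-0.03,-0.001,0.03,0,0,0.3]]]' 60
python3 -m handwheel '[[[0,0,0,0,0,0,-1],[0,0,0,0,0,0,-1],[0,0,0,0,0,0,-1],[0,0,0,0,0,0,-1],[0,0,0,0,0,0,-1],[0,0,0,0,0,0,-1],[0,0,0,0,0,0,-1],[0,0,0,0,0,0,-1],[0,0,0,0,0,0,-1],[0,0,0,0,0,0,-1]]]' 60
python3 go.py .555 -.2755 .25 1.571
```

```text
clock: 14.23
tool_pos: [0.5565, -0.2772, 0.0393]
orientation: [-0.172, 1.563, 0.171]
ft_force: [0.1, 0.0, -0.3]
grip_width: 0.0554
clock: 15.07
tool_pos: [0.5568, -0.2781, 0.0397]
orientation: [-0.173, 1.562, 0.17]
ft_force: [-0.4, -0.4, 6.4]
grip_width: 0.0185
t 15.07 at [ 0.5568 -0.2781  0.0397] jaw [-0.216  0.976 -0.002] z [0.976 0.216 0.002] w 0.0185
shift [-0.2103  0.0025 -0.0008] turn [0.2178 0.002  0.0018] dist mm 210 deg 12.5 j6 -0.8
```

```bash
python3 -m handwheel '[[[-0.015,0,0,0,0,0,-1],[-0.04,0,0,0,0,0,-1],[-0.07,0,0,0,0,0,-1],[-0.1,0,0,0,0,0,-1],[-0.13,0,0,0.05,0,0,-1],[-0.16,0,0,0.1,0,0,-1],[-0.19,0.002,0,0.15,0,0,-1],[-0.21,0.002,0,0.218,0,0,-1],[-0.21,0.002,0,0.218,0,0,-1],[-0.21,0.002,0,0.218,0,0,-1]]]'
python3 go.py .44 .0 .25 1.571
```

```text
clock: 15.9
tool_pos: [0.5556, -0.2755, 0.2485]
orientation: [-0.002, 1.57, 0.001]
ft_force: [-0.7, 0.3, -2.9]
grip_width: 0.0185
t 15.9 at [ 0.5556 -0.2755  0.2485] jaw [-0.002  1.    -0.001] z [1.    0.002 0.001] w 0.0185
shift [-0.0018  0.2757 -0.1151] turn [0.0014 0.0011 0.0006] dist mm 299 deg 0.1 j6 -0.58
```

```bash
python3 -m handwheel '[[[0,0.02,-0.008,0,0,0,-1],[0,0.05,-0.02,0,0,0,-1],[0,0.08,-0.033,0,0,0,-1],[0,0.11,-0.046,0,0,0,-1],[0,0.14,-0.06,0,0,0,-1],[0,0.17,-0.072,0,0,0,-1],[0,0.2,-0.085,0,0,0,-1],[0,0.23,-0.098,0,0,0,-1],[0,0.26,-0.11,0,0,0,-1],[0,0.275,-0.115,0,0,0,-1],[0,0.275,-0.115,0,0,0,-1],[0,0.275,-0.115,0,0,0,-1]]]'
cat > hd.py <<'E'
from h import *
import sys
tp=bot.get_obs()["tool_pos"]; z=tp[2]-.039; print("tcp",tp.round(4))
ims=[]
for n in("wrist","side","scene"):
    im=bot.grab_frame(n); C=cam(n); ims.append(im); uv=proj(C,[tp[0],tp[1],z+.04])[0]
    L=[r for r in bot.outline_of(n,"head") if np.hypot(*((np.array(r["rect"][:2])+r["rect"][2:])/2-uv))<60]
    for r in L[:1]:
        reg=r["region"].astype(np.float32)
        print(n,r["confidence"],r["rect"],reg.sum(),"model rect",proj(C,HEAD[0]+[tp[0],tp[1],z]).min(0).round(),proj(C,HEAD[0]+[tp[0],tp[1],z]).max(0).round(),fit([(C,reg)],[HEAD[0]] if n=="side" else HEAD,tp[:2],True,z))
    if n!="wrist": uv=uv.astype(int); ims[-1]=cv2.resize(im[uv[1]-50:uv[1]+50,uv[0]-50:uv[0]+50],(400,400),interpolation=cv2.INTER_CUBIC)
cv2.imwrite(f"pics/{sys.argv[1]}.png",np.hstack([cv2.resize(ims[0][:,120:520],(400,400)),ims[1]])[:,:,::-1])
E
python3 hd.py hd1
```

```text
clock: 16.9
tool_pos: [0.4388, 0.0004, 0.2465]
orientation: [-0.002, 1.574, 0.002]
ft_force: [-0.1, -0.7, -2.0]
grip_width: 0.0184
tcp [4.388e-01 4.000e-04 2.465e-01]
wrist 0.74 [282.7, 159.5, 341.1, 287.5] 6251.0 model rect [284. 157.] [341. 275.] (array([ 0.43642126,  0.00083462, -0.00730535]), np.float64(0.12856942415237427))
side 0.75 [269.6, 161.9, 299.9, 184.1] 423.0 model rect [271. 169.] [299. 184.] (array([ 0.43887296,  0.00091583, -0.01657489]), np.float64(0.16607564687728882))
scene 0.77 [326.5, 135.4, 354.0, 162.9] 394.0 model rect [325. 139.] [353. 164.] (array([ 4.37504903e-01, -1.16328302e-04, -4.40350893e-03]), np.float64(0.26887691020965576))
```

View pics/hd1.png

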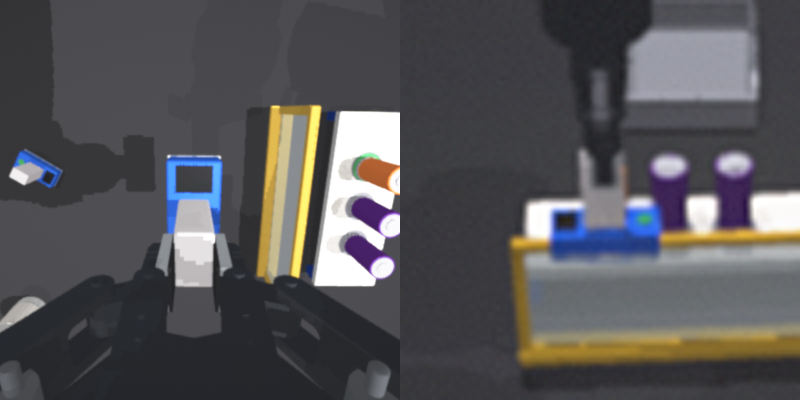

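Head hangs level and centred in the fingers, square to the row. Now over the guard and down.

```bash
python3 -m handwheel '[[[0,0.015,0,0,0,0,-1],[0,0.045,0,0,0,0,-1],[0,0.075,0,0,0,0,-1],[0,0.105,0,0,0,0,-1],[0,0.135,0,0,0,0,-1],[0,0.165,0,0,0,0,-1],[0,0.195,0,0,0,0,-1],[0,0.215,-0.001,0,0,0,-1],[0,0.23,-0.002,0,0,0,-1],[0.01,0.23,-0.002,0,0,0,-1],[0.03,0.23,-0.002,0,0,0,-1],[0.04,0.23,-0.002,0,0,0,-1]]]'
python3 -m handwheel '[[[0,0,0,0,0,0,-1],[0,0,0,0,0,0,-1]]]'
python3 hd.py hd2; python3 go.py .437 .2305 .16 1.571
```

```text
clock: 18.2
tool_pos: [0.4377, 0.2288, 0.2061]
orientation: [-0.001, 1.573, -0.001]
ft_force: [0.1, 0.5, -2.4]
grip_width: 0.0183
clock: 18.37
tool_pos: [0.4378, 0.2287, 0.2076]
orientation: [0.0, 1.573, -0.001]
ft_force: [0.4, 0.3, -3.2]
grip_width: 0.0186
tcp [0.4378 0.2287 0.2076]
wrist 0.72 [285.1, 157.9, 339.4, 290.4] 6239.0 model rect [282. 157.] [339. 274.] (array([ 0.43576381,  0.23004825, -0.01576895]), np.float64(0.1235274076461792))
side 0.9 [271.5, 132.3, 297.7, 150.7] 323.0 model rect [271. 136.] [296. 149.] (array([0.4372685 , 0.23447038, 0.04533073]), np.float64(0.19969040155410767))
scene 0.93 [381.9, 191.6, 407.5, 218.3] 349.0 model rect [378. 193.] [408. 221.] (array([0.43788861, 0.23015314, 3.17736182]), np.float64(0.3835960030555725))
t 18.67 at [0.4388 0.2296 0.2091] jaw [0. 1. 0.] z [ 1.    -0.     0.001] w 0.0185
shift [ 0.0491  0.0009 -0.0019] turn [-0.0004  0.0013 -0.0004] dist mm 49 deg 0.1 j6 0.33
```

```bash
python3 -m handwheel '[[[0.012,0.001,-0.001,0,0,0,-1],[0.024,0.001,-0.001,0,0,0,-1],[0.034,0.001,-0.001,0,0,0,-1],[0.041,0.001,-0.001,0,0,0,-1],[0.045,0.001,-0.001,0,0,0,-1],[0.047,0.001,-0.001,0,0,0,-1],[0.047,0.001,-0.001,0,0,0,-1],[0.047,0.001,-0.001,0,0,0,-1],[0.047,0.001,-0.001,0,0,0,-1]]]'
python3 - <<'E'
from h import *
z=[];
for k in range(4):
    b=bot.grab_frame("side"); a=bot.grab_frame("scene"); o=bot.get_obs(); z.append(o["tool_pos"])
print(np.mean(z,0),o["ft_force"],o["grip_width"])
for n in("scene","side"):
    C=cam(n)
    for t in("new_cell","row_cell_a"):
        for r in bot.outline_of(n,t)[:2]:
            reg=r["region"].astype(np.float32); p=toz(C,np.argwhere(reg)[:,::-1].mean(0),.075)[0]; print(n,t,r["confidence"],r["rect"],p.round(4))
    for nm,P in(("cell top",[.436,.2305,.11]),("cell base",[.436,.2305,.04])): print(n,nm,proj(C,P))
A=cv2.resize(a[180:260,340:440],(500,400),interpolation=cv2.INTER_CUBIC);B=cv2.resize(b[120:200,250:310],(300,400),interpolation=cv2.INTER_CUBIC)
cv2.imwrite("pics/f1.png",np.hstack([A,B])[:,:,::-1])
E
```

```text
clock: 19.42
tool_pos: [0.4376, 0.2308, 0.1618]
orientation: [0.0, 1.57, 0.0]
ft_force: [0.7, 0.9, -2.3]
grip_width: 0.0181
[0.43741414 0.23073278 0.16157347] [ 0.65981027 -0.75084399 -2.56564841] 0.018575159804671258
scene new_cell 0.64 [378.9, 226.1, 391.1, 235.7] [0.4542 0.2409 0.075 ]
scene row_cell_a 0.76 [356.7, 236.4, 367.5, 257.6] [0.5477 0.2306 0.075 ]
scene row_cell_a 0.73 [318.2, 179.9, 382.4, 247.5] [0.5046 0.1291 0.075 ]
scene cell top [[389.87446341 219.27082534]]
scene cell base [[386.33556857 230.03560004]]
side new_cell 0.69 [280.8, 159.4, 290.7, 176.9] [0.4387 0.2289 0.075 ]
side row_cell_a 0.63 [314.7, 156.5, 319.6, 175.9] [0.5483 0.2345 0.075 ]
side row_cell_a 0.18 [293.1, 156.5, 309.1, 177.1] [0.4924 0.2349 0.075 ]
side cell top [[284.04684943 159.76995892]]
side cell base [[284.85251295 176.00976392]]
```

View pics/f1.png

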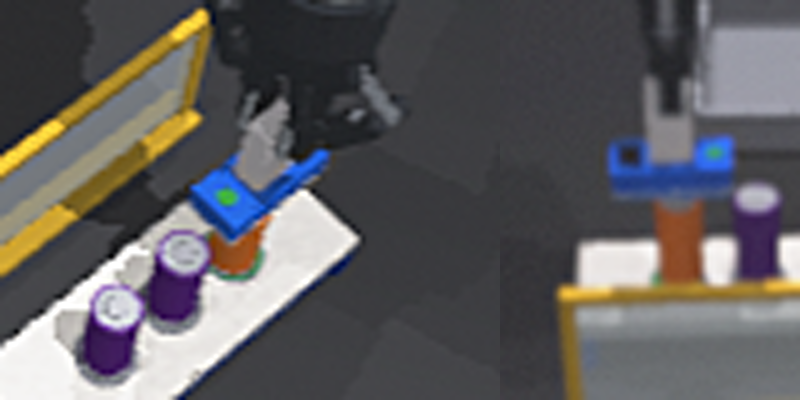

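```bash
python3 -m handwheel '[[[0.001,0,0.001,0,0,0,-1],[0.001,0,0.001,0,0,0,-1],[0.001,0,0.001,0,0,0,-1],[0.001,0,0.001,0,0,0,-1],[0.001,0,0.001,0,0,0,-1],[0.001,0,0.001,0,0,0,-1]]]'; python3 -c "
from rig import bot
print(bot.sign_off())"
```

```text
clock: 20.52
tool_pos: [0.4382, 0.2307, 0.1603]
orientation: [-0.0, 1.571, 0.0]
ft_force: [-0.2, 0.5, -2.6]
grip_width: 0.0183
the job is handed in; nothing more can be done
None
```

The orange cell stands released on the green spot, and the blue head is held level over it, long side along the row. I handed the job in at 20.5 s, inside the 51 s limit, and sign-off gave no verdict.

- **Cell:** The wrist camera put it at about (0.436, 0.231), roughly 2 mm from where the row says the spot should be. It was in line with the purple cells, which looked upright and in place.
- **Head:** I gripped the largest of the three look-alikes by its white grip. Its face was about 0.21 m up on the near side of the guard, and it then passed over. At the end the face was about 11 mm above the cell by calculation, and a clear gap showed in the scene and side views.
- **Forces:** The wrist read only the head's weight at the end (about 2.6 N), with no sign of a bump in the readings after each move.
- **Disagreement:** The side camera placed the cell about 2 mm further in +x than the head, while the wrist camera placed them within 1 mm. I split the difference with a last 1 mm shift, well inside the 9 mm tolerance.
- **Not checked:** I took no picture after that last 1 mm shift, and I did not re-measure the bystanders at the end.

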